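# Tip a plaster mould into the drying rack

### The job

Put the big plaster mould away in the drying rack, lying on its side. It is too wide to pick up: keep it standing while you slide it square up to the rack's front edge, tip it over onto the lower board by pushing high on its face, then reach in under the slatted shelf and push it home so that its top end rests flush against the back rail. Never press hard on the mould, plaster bruises easily (stay under 40 N), and leave the pots on the shelf and the things round about where they stand.

Things in the scene. Friction and masses are not known exactly. Their poses are not given: they have to be found in the camera images.
- mould: White plaster casting mould, a closed block 100 mm (own x) by 130 mm (own y) by 150 mm tall (own z), 0.45 to 0.72 kg, centre of mass in the middle. Starts upright on the table, 35 to 60 mm short of the rack and up to 0.15 rad askew. Origin: centre of its underside; z points out of its top, which has a flat dark round mouth; x points from the robot's side to the rack.
- mould_toe (a point): Middle of the mould's lower edge on the rack side (50 mm along x from its origin, at the underside): the edge that must meet the rack. Friction is not known exactly (coefficient about 0.5 to 0.7): pushed high with nothing to stop this edge the mould may topple early; pushed 25 to 30 mm above the table it slides upright, at 4 to 14 N. A sudden rise to 15 or 20 N means that it is stopped; much more lifts its heel.
- mould_mouth (a point): Centre of the mould's top end, 150 mm up its z axis from its origin. This end lies against the back rail at the end.
- rack: Wooden two-tier drying rack, fixed. Origin: on the table, middle of the lower board's front edge; x points into the rack, y left, z up. Lower board: 340 mm wide, 12 mm thick, flat on the table; its square front face (x = 0) stops the mould's base. It is 155 mm deep up to the back rail. Posts 24 mm square stand just outside its two ends and carry the upper slatted shelf with pots.
- pivot_edge (a point): Middle of the lower board's upper front edge (rack x = 0, z = 12 mm). The mould tips about here. Push on its near face about 100 mm up and let the fingers rise with the face along its arc: fingers that slip down the face jam it. It overbalances at about 40 degrees of lean, falls onto the board by itself and then stands out 20 to 50 mm in front of this edge.
- shelf_front (a point): Middle of the lower front edge of the upper shelf: 40 mm nearer the robot than the lower board's front edge, 262 mm above the table (side bearers at the two ends go down to 240 mm). Slats' top at 272 mm. It hangs over the work: reach in from the robot's side with the tool tilted 35 to 45 degrees.
- back_rail (a point): Middle of the front face of the back rail at its foot, on the lower board's top (155 mm along rack x, 12 mm up). The rail is fixed and 30 mm high.
- cup_bisque: Unglazed cup 65 mm across, 67 mm tall, on the upper shelf; a bystander. Origin: centre of its foot.
- small_bowl: Bowl 124 mm across, 45 mm tall, on the upper shelf; a bystander. Origin: centre of its foot.
- cup_glazed: Glazed cup 65 mm across, 71 mm tall, on the upper shelf; a bystander. Origin: centre of its foot.
- sprig_mould: Small plaster block 52 x 70 x 31 mm lying on the table left of the mould; a bystander. Origin: centre of its underside.
- cone_box: Small card box 46 x 92 x 34 mm lying on the table right of the mould; a bystander. Origin: centre of its underside.
- glaze_jar_1: Lidded jar 63 mm across, 78 mm tall, standing left of the rack; a bystander. Origin: centre of its foot.
- masking_tape: Roll of tape 103 mm across, 25 mm high, lying on the table left of the mould; a bystander. Origin: centre of its underside.

How it is judged:
On the way, in this order (a step that is already met when the one before it is completed fails the run):
1. the mould stands upright (within 0.1 rad) with its lower edge at the rack's front edge (within 6 mm) and square to it (within 0.12 rad) (x of mould_toe in the frame of rack above -0.006 m and angle between mould's own z axis and vertical below 0.1 rad and angle between the x axis of mould and the x axis of rack, either way round below 0.12 rad), for 0.2 s.
2. the mould lies on its side on the lower board (leant over more than 1.45 rad) (angle between mould's own z axis and vertical above 1.45 rad and x of mould_mouth in the frame of rack above 0.08 m and z of mould_mouth in the frame of rack above 0.06 m), for 0.2 s.
At the end, for the whole second after the job is handed in: The mould lies flat on its side on the rack's lower board (z axis within about 0.07 rad of level), square to the rack within 0.06 rad, the centre of its top end within 6 mm of the back rail's front face, and is at rest (angle between mould's own z axis and vertical between 1.5 and 1.64 rad and x of mould_mouth in the frame of back_rail above -0.006 m and angle between the z axis of mould and the x axis of rack, either way round below 0.06 rad and z of mould in the frame of rack between 0.054 and 0.07 m and linear speed of mould below 0.01 m/s); the robot touches nothing.
It fails at once if the robot presses on the mould with more than 40 N (contact force between any of the fingers, the arm and mould above 40 N).
It fails at once if a pot on the upper shelf is shifted more than 25 mm (distance of any of cup_bisque, small_bowl, cup_glazed from where it was at the start of the episode above 0.025 m).
It fails at once if another thing round about is shifted more than 30 mm (distance of any of sprig_mould, cone_box, glaze_jar_1, masking_tape from where it was at the start of the episode above 0.03 m).
It also fails if it takes over 58 s, if anything falls off the work surface, if the arm or the gripper's body presses on something with over 40 N, if the wrist force passes 120 N, or if a joint passes its speed limit or range.

### The arm

A 6-joint arm with a two-finger parallel gripper is mounted at the origin on a cart in front of the work surface, level with it; the furniture and walls round the work are solid. World frame = base frame: x ahead of the robot, y to its left, z up, the work surface at z = 0. Lengths are in m, angles in rad, forces in N, time in s.
With the tool pointing down it reaches from about 0.3 to 0.775 m from the base axis. Payload 14.6 kg.
Tool frame: the origin (TCP) lies at the very end of the fingers, on their centre line; the grasp point (between the pads) lies 19 mm behind it; z points along the fingers, y is the direction in which the jaws open and shut (so a half turn about z gives the same grasp; the last joint's range is limited). The gripper opens to 94 mm and grips with 3 to 60 N. Pads are 16 mm wide; open, the fingers measure 119 mm over their backs; the gripper's body (75 mm by 177 mm) begins 78 mm behind the grasp point.
Start: joints at [-1.194, 0.3, 1.521, -0, 1.321, -0.067], TCP at [0.236, -0.497, 0.205] pointing down, gripper open.
Joint ranges: [-3.03, 3.03], [-0.79, 2.21], [0.23, 2.52], [-1.04, 4.18], [0, 3.07], [-2.55, 2.55]. Speed limits (rad/s): [2.22, 2.22, 2.57, 3.14, 3.14, 3.14].

### API

Orientations are given as [roll, pitch, yaw] about the fixed x, y, z axes, in that order (R = Rz(yaw) Ry(pitch) Rx(roll)).
In Python, from station import status, camera, ctrl gives the robot as it stands. The module is installed in compiled form; this text tells all that it offers.
- The arm moves only by the shell command python3 -m jog 'ROWS' [FORCE]. ROWS is JSON, a list of rows, each a list of 7 numbers: the shift along the tool's x, y, z each as a share of 1000 mm, from -1 to 1, then the turn, a rotation vector about the tool's x, y, z each as a share of pi/2 rad, from -1 to 1, then the opening, from -1 (shut) to 1 (fully open), so that 0 is half open. A call has 1 to 20 rows; each row is the pose to reach, as a shift and turn from the pose measured when the call began, along the tool's axes at that moment; what a row does not reach only later rows make up. A row lasts 1/10 s, in which the tool goes at most 50 mm and 8.59 degrees, less where a joint would pass 70% of its speed; a pose out of reach is approached as far as the arm can. A call with a number of a shift or a turn outside -1 to 1 is refused whole. A call with a gripper value outside its range is refused whole. The fingers move at their own pace and stop on an object; FORCE is the grip in N (left out, the last holds). Time passes only in rows, so rows that repeat a pose let the fingers close. It gives the time, the measured TCP pose, the force and the opening at its end, in the units of the state.
- status.get_obs(): the state, without advancing time (a new reading comes with each control period).
- camera(name): name is "side" or "top" or "wrist"; returns a dict with "image" (480x640x3 uint8, red, green, blue), "fx", "fy", "cx", "cy" (pixels), "k1" (the pictures are not rectified: a ray, as slopes to the right and down, at radius r is drawn at 1 + k1 r^2 times it, then the intrinsics apply), "world_from_camera" (4x4, takes a point from camera to world coordinates). Camera axes: x right, y down, z forward; pixel columns grow to the right and rows downward; lengths in m; the calibration is good to about 2 mm. A picture is of the moment at which its call begins. There is no depth.
- ctrl.hand_in(): hands the job in, once; it reports no verdict.
The state is a dict: "time_s": time; "qpos": joint angles; "joint_vel": joint speeds; "tau": joint torques, N m; "ee_pos": TCP position; "eef_rot": TCP orientation; "force": force on the tool from outside, world axes, zero at the start; "moment": the same for the moment, N m; "grip_width": finger opening in m.
Only numpy, scipy, OpenCV 4.12 (cv2) and the standard library are available. Lean on these libraries where they do the work, as an engineer would, in place of code of your own. Each camera call takes 0.05 s, during which the arm holds its last target.

## Working session

There is one attempt and no reset: what is moved stays moved. The work goes in short steps, Python scripts to look and compute and a shell command to move; the robot and the scene stay as the last step left them, time stands still between calls to the robot, and variables do not carry over. Pictures are saved under pics/ and viewed, and the job is handed in when it is done.

```bash
mkdir -p pics; ls; python3 - <<'E'
from station import status, camera
import cv2
o=status.get_obs()
print({k:(v if not hasattr(v,'tolist') else v.tolist()) for k,v in o.items()})
for n in ["side","top"]:
    c=camera(n); cv2.imwrite(f"pics/{n}0.png",c["image"][:,:,::-1])
    print(n,c["fx"],c["fy"],c["cx"],c["cy"],c["k1"]); print(c["world_from_camera"])
E
```

```text
pics
{'time_s': 0.0, 'qpos': [-1.1935756252031353, 0.3004166225076753, 1.5215988316523597, -1.0613328750302719e-05, 1.3206801458622968, -0.06658945625820259], 'joint_vel': [0.00010117472544969586, -0.0005749549084139205, 0.000803909615867485, 0.0013720281545551948, -0.00010503938300613882, -4.966061003469867e-06], 'tau': [-0.0008336778410011902, -53.18104863166809, -35.273813009262085, 0.0707760569639504, 0.02444193873088807, -0.00012114806395402411], 'ee_pos': [0.23606338569317253, -0.49647065858375394, 0.20490869928201969], 'eef_rot': [-3.1404914675111892, -6.313293012194521e-05, 0.4438127557345224], 'force': [0.3442863488415493, 0.49225069742000244, -0.10906681367600858], 'moment': [-0.0017036088253451539, 0.04974885980883978, -0.010225697022119513], 'grip_width': 0.0939819415900072}
side 553.3763680816139 553.3763680816139 305.83838060904395 241.40920080449615 -0.023214422651719788
[[ 0.82248807 -0.344524    0.45256667 -0.06333371]
 [-0.56863427 -0.51622571  0.6404421  -1.00673628]
 [ 0.01297887 -0.78410091 -0.62049764  1.09151732]
 [ 0.          0.          0.          1.        ]]
top 509.96990212001754 509.96990212001754 325.7784324637161 240.84884906011902 -0.004534859614316447
[[-0.02450636 -0.99706632  0.07251338  0.51614888]
 [-0.99969492  0.02421802 -0.00485304 -0.05184421]
 [ 0.00308267 -0.07261018 -0.99735563  1.51254362]
 [ 0.          0.          0.          1.        ]]
```

View pics/side0.png

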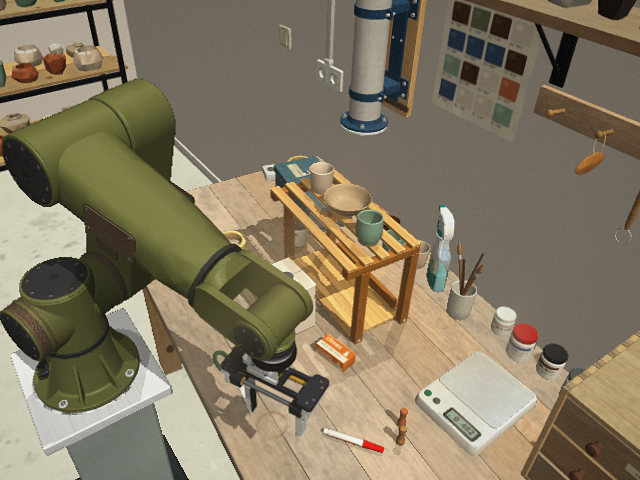

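View pics/top0.png

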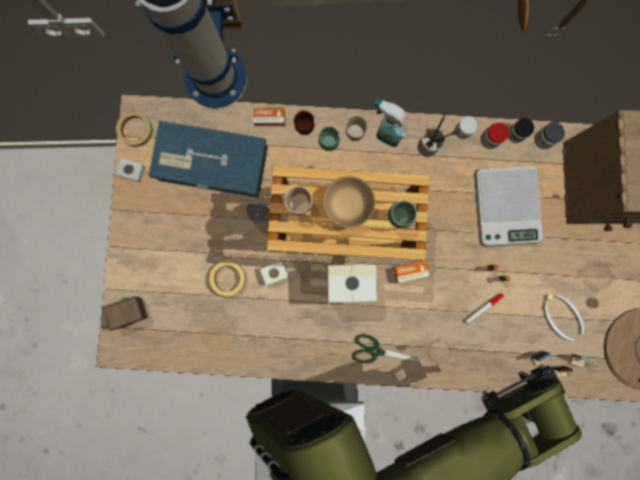

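The side view shows the mould mostly hidden behind the arm. The top view shows it at about (352,284), with the rack shelf at u 268–429, v 167–258 and the cone box at (411,271). Next I'll zoom the top view and fit shapes.

```bash
cat > h.py <<'E'
import numpy as np, cv2
from station import status, camera
def K(c): return np.array([[c["fx"],0,c["cx"]],[0,c["fy"],c["cy"]],[0,0,1.]])
def rays(c,px):
    px=np.asarray(px,float).reshape(-1,1,2)
    n=cv2.undistortPoints(px,K(c),np.array([c["k1"],0,0,0.])).reshape(-1,2)
    T=np.asarray(c["world_from_camera"]); d=np.c_[n,np.ones(len(n))]@T[:3,:3].T
    return T[:3,3],d
def plane(c,px,z):
    o,d=rays(c,px); s=(z-o[2])/d[:,2]; return o+d*s[:,None]
def proj(c,P):
    T=np.linalg.inv(np.asarray(c["world_from_camera"])); r,_=cv2.Rodrigues(T[:3,:3])
    return cv2.projectPoints(np.asarray(P,float).reshape(-1,1,3),r,T[:3,3],K(c),np.array([c["k1"],0,0,0.]))[0].reshape(-1,2)
E
python3 - <<'E'
from h import *
c=camera("top"); im=c["image"][:,:,::-1]
cv2.imwrite("pics/top_z.png",cv2.resize(im[150:320,250:450],None,fx=4,fy=3.5*4/3.5*0.88,interpolation=cv2.INTER_CUBIC))
hsv=cv2.cvtColor(im.copy(),cv2.COLOR_BGR2HSV)
m=((hsv[:,:,2]>190)&(hsv[:,:,1]<50)).astype(np.uint8); m[:255]=0;m[320:]=0;m[:,:300]=0;m[:,385:]=0
m=cv2.morphologyEx(m,cv2.MORPH_CLOSE,np.ones((3,3)))
n,_,st,_=cv2.connectedComponentsWithStats(m); print(st)
cs=max(cv2.findContours(m,cv2.RETR_EXTERNAL,cv2.CHAIN_APPROX_NONE)[0],key=cv2.contourArea)
r=cv2.minAreaRect(cs); print(r); b=cv2.boxPoints(r); print(b); print(plane(c,b,.15))
E
```

```text
[[     0      0    640    480 305727]
 [   329    265     48     37   1473]]
((352.0005798339844, 283.0171813964844), (35.806312561035156, 47.14439392089844), 88.02507019042969)
[[327.8254  265.937  ]
 [374.9418  264.31232]
 [376.17575 300.09735]
 [329.05936 301.72205]]
[[ 0.54795343 -0.06229127  0.15      ]
 [ 0.54920982 -0.18820591  0.15      ]
 [ 0.45413853 -0.1884979   0.15      ]
 [ 0.45294105 -0.06321322  0.15      ]]
```

View pics/top_z.png

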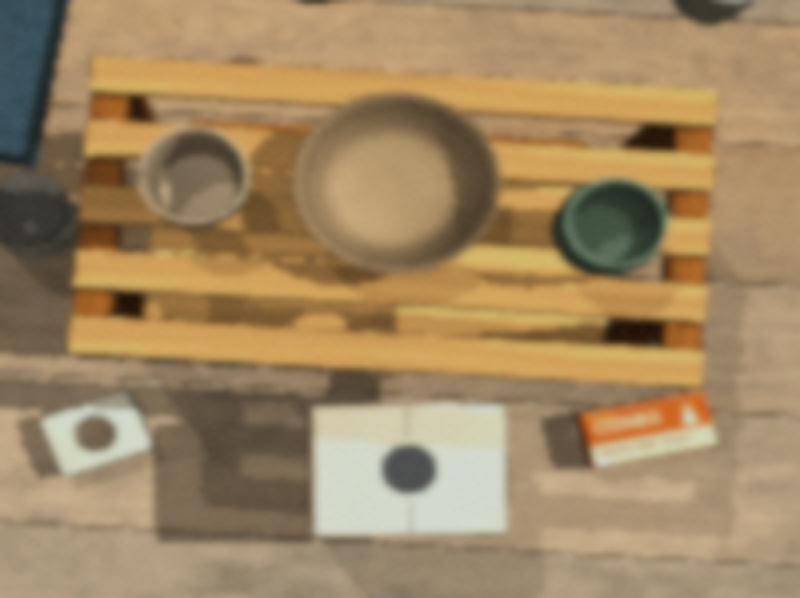

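The mould's top face corners come out cleanly, with its centre near (0.501,-0.125) and yaw about 0.01. The shelf is visibly yawed relative to it, with its front edge running roughly (267,250)–(426,260). I'll fit that edge.

```bash
python3 - <<'E'
from h import *
c=camera("top"); im=c["image"][:,:,::-1].copy()
hsv=cv2.cvtColor(im,cv2.COLOR_BGR2HSV)
m=((hsv[:,:,0]>10)&(hsv[:,:,0]<24)&(hsv[:,:,1]>115)&(hsv[:,:,2]>150)).astype(np.uint8)
m[:160]=0;m[270:]=0;m[:,:260]=0;m[:,435:]=0
lo=[];up=[]
for u in range(275,424):
    v=np.flatnonzero(m[:,u]); lo.append((u,v.max()+.5)); up.append((u,v.min()-.5))
def fit(p):
    p=np.array(p,float); 
    for _ in range(4):
        a=np.polyfit(p[:,0],p[:,1],1); r=p[:,1]-np.polyval(a,p[:,0]); p=p[abs(r)<max(.6,2*r.std())]
    print(len(p),a,r.std()); return a
for s in (lo,up):
    a=fit(s); P=plane(c,[(270,np.polyval(a,270)),(427,np.polyval(a,427))],.272); d=P[0]-P[1]; print(P, "yaw",np.arctan2(-d[0],d[1]))
# ends
L=[];R=[]
for v in range(172,256):
    u=np.flatnonzero(m[v]); 
    if len(u): L.append((v,u.min()-.5)); R.append((v,u.max()+.5))
print(np.array(L)[::6].tolist()); print(np.array(R)[::6].tolist())
big=cv2.resize(im[150:320,250:450],None,fx=4,fy=3.5)
cv2.imwrite("pics/mask.png",cv2.resize(m[150:320,250:450]*255,None,fx=4,fy=3.5))
E
```

```text
121 [7.20649514e-02 2.30271072e+02] 0.9235169786631815
[[ 0.58796655  0.07844618  0.272     ]
 [ 0.55109442 -0.30297069  0.272     ]] yaw -0.09637200656169825
133 [6.41657524e-02 1.47235456e+02] 0.31788643584521864
[[ 0.79820832  0.07497604  0.272     ]
 [ 0.7638526  -0.31127523  0.272     ]] yaw -0.0887130952087304
[[172.0, 271.5], [178.0, 271.5], [184.0, 271.5], [190.0, 270.5], [196.0, 311.5], [202.0, 383.5], [208.0, 374.5], [214.0, 305.5], [220.0, 271.5], [226.0, 268.5], [232.0, 284.5], [238.0, 268.5], [244.0, 266.5], [250.0, 267.5]]
[[172.0, 387.5], [178.0, 429.5], [184.0, 429.5], [190.0, 428.5], [196.0, 428.5], [202.0, 428.5], [208.0, 427.5], [214.0, 427.5], [220.0, 427.5], [226.0, 425.5], [232.0, 426.5], [238.0, 426.5], [244.0, 425.5], [250.0, 425.5]]
```

View pics/mask.png

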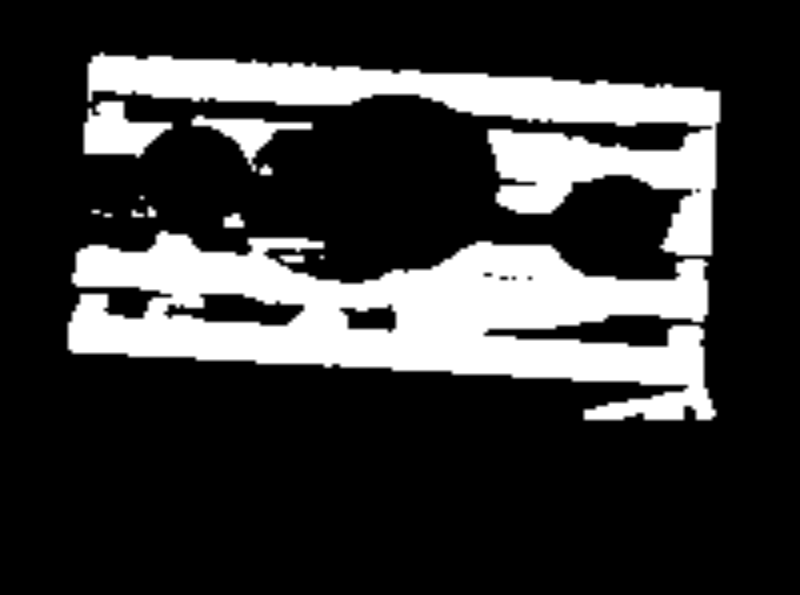

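```bash
python3 - <<'E'
from h import *
c=camera("top"); im=c["image"][:,:,::-1].copy()
hsv=cv2.cvtColor(im,cv2.COLOR_BGR2HSV)
m=((hsv[:,:,0]>10)&(hsv[:,:,0]<24)&(hsv[:,:,1]>115)&(hsv[:,:,2]>150)).astype(np.uint8)
m[:160]=0;m[262:]=0;m[:,:260]=0;m[:,435:]=0
p=np.array([(u,np.flatnonzero(m[:,u]).max()+.5) for u in range(272,390)])
a=np.polyfit(p[:,0],p[:,1],1); print(a,(p[:,1]-np.polyval(a,p[:,0])).std())
P=plane(c,[(267,np.polyval(a,267)),(425,np.polyval(a,425))],.272); d=P[0]-P[1]; print(P); y=np.arctan2(-d[0],d[1]); print("yaw",y)
y=-.089
Pm=P.mean(0)[:2]; ex=np.array([np.cos(y),np.sin(y)]);ey=np.array([-ex[1],ex[0]])
# width ends
Q=plane(c,[(267,249.5),(425,259)],.272)
print("width",np.linalg.norm(Q[0]-Q[1]), "mid",Q.mean(0))
O=Q.mean(0)[:2]+.04*ex; print("rack origin",O)
M=np.array([.5011,-.1256]); e=np.array([np.cos(.0096),np.sin(.0096)])
for nm,q in (("mould",M),("toe",M+.05*e),("toeL",M+.05*e+.065*np.array([-e[1],e[0]])),("toeR",M+.05*e-.065*np.array([-e[1],e[0]]))):
    print(nm,(q-O)@ex,(q-O)@ey)
for nm,q,z in (("box",(411,271),.034),("sprig",(273,273),.031)):
    w=plane(c,[q],z)[0][:2]; print(nm,w,(w-O)@ex,(w-O)@ey)
E
```

```text
[6.32352028e-02 2.33134664e+02] 0.2897345131376448
[[ 0.58743744  0.0857595   0.272     ]
 [ 0.55372654 -0.29819659  0.272     ]]
yaw -0.0875742617692141
width 0.3854048194405491 mid [ 0.57244222 -0.10627616  0.272     ]
rack origin [ 0.61228391 -0.10983147]
mould -0.10934230509250854 -0.025588432565580303
toe -0.059585157246920976 -0.02066641689389255
toeL -0.06598377762011506 0.044017875305371296
toeR -0.05318653687372689 -0.08535070909315641
box [ 0.53011882 -0.30365742] -0.06461213607309803 -0.20036185671653442
sprig [0.53416145 0.09618772] -0.09612476912157626 0.198260059624424
```

Rack origin is about (0.612,-0.110) with yaw -0.088, and the mould toe is about 59 mm short and 0.1 rad askew. My plan is to open the gripper with tool y along the rack's y and tilt it 40°. Both fingers will then bear on the face at ±50 mm, which squares the mould as it slides. First the transit.

```bash
cat >> h.py <<'E'
from scipy.spatial.transform import Rotation as Ro
O=np.array([.6123,-.1098]); YAW=-.088
ex=np.array([np.cos(YAW),np.sin(YAW)]);ey=np.array([-ex[1],ex[0]])
def w(rx,ry,z): return np.r_[O+rx*ex+ry*ey,z]
def torack(p): q=np.asarray(p)[:2]-O; return np.round(np.r_[q@ex,q@ey,p[2]],4)
def st():
    o=status.get_obs(); R=Ro.from_euler('xyz',o["eef_rot"]); return o,np.array(o["ee_pos"]),R
def row(rx,ry,z,tilt_deg,dyaw=0):
    """shift/turn from now to the rack-frame pose"""
    o,p,R=st(); T=Ro.from_euler('xyz',[np.pi,-np.radians(tilt_deg),YAW+dyaw])
    s=R.inv().apply(w(rx,ry,z)-p); t=(R.inv()*T).as_rotvec()/(np.pi/2)
    print("row",np.round(s,4).tolist(),np.round(t,4).tolist())
def say():
    o,p,R=st(); f=np.array(o["force"]); print("t",round(o["time_s"],2),"rackTCP",torack(p),"euler",np.round(o["eef_rot"],3),"F rack",np.round([f[:2]@ex,f[:2]@ey,f[2]],2),"q",np.round(o["qpos"],2))
E
python3 -c "
from h import *
say(); row(-.24,-.029,.12,40)"
```

```text
t 0.25 rackTCP [-0.3407 -0.4184  0.2052] euler [-3.141 -0.     0.444] F rack [ 0.47 -0.02  0.81] q [-1.19  0.3   1.52  0.    1.32 -0.07]
row [0.2843, -0.2845, 0.0854] [-0.1184, 0.4338, 0.3244]
```

```bash
python3 -m jog '[[0.284,-0.284,0.085,-0.118,0.434,0.324,1],[0.284,-0.284,0.085,-0.118,0.434,0.324,1],[0.284,-0.284,0.085,-0.118,0.434,0.324,1],[0.284,-0.284,0.085,-0.118,0.434,0.324,1],[0.284,-0.284,0.085,-0.118,0.434,0.324,1],[0.284,-0.284,0.085,-0.118,0.434,0.324,1],[0.284,-0.284,0.085,-0.118,0.434,0.324,1],[0.284,-0.284,0.085,-0.118,0.434,0.324,1],[0.284,-0.284,0.085,-0.118,0.434,0.324,1],[0.284,-0.284,0.085,-0.118,0.434,0.324,1],[0.284,-0.284,0.085,-0.118,0.434,0.324,1],[0.284,-0.284,0.085,-0.118,0.434,0.324,1]]'
python3 - <<'E'
from h import *
say(); row(-.19,-.029,.025,40)
c=camera("side"); cv2.imwrite("pics/side1.png",c["image"][:,:,::-1])
c=camera("wrist"); cv2.imwrite("pics/wrist1.png",c["image"][:,:,::-1])
E
```

```text
time_s: 1.45
ee_pos: [0.3707, -0.119, 0.1207]
eef_rot: [-3.141, -0.699, -0.088]
force: [-0.5, -0.3, 0.1]
grip_width: 0.0942
t 1.45 rackTCP [-0.2399 -0.0304  0.1207] euler [-3.141 -0.699 -0.088] F rack [-0.52 -0.33  0.07] q [-0.65 -0.27  2.49  0.88  0.46  0.3 ]
row [-0.0233, -0.0014, 0.1053] [-0.0, -0.0003, -0.0]
```

View pics/side1.png

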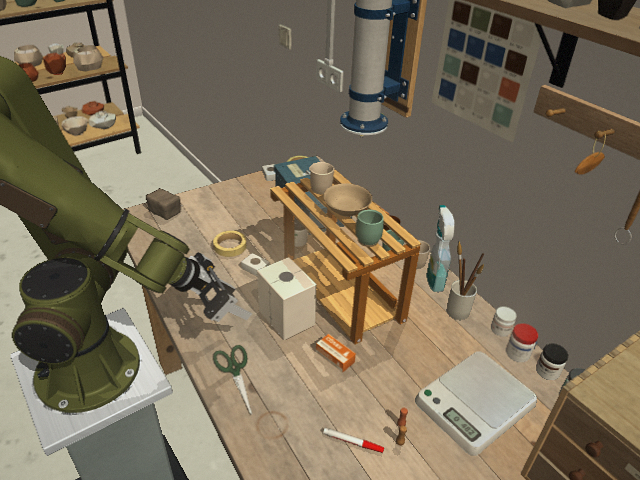

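View pics/wrist1.png

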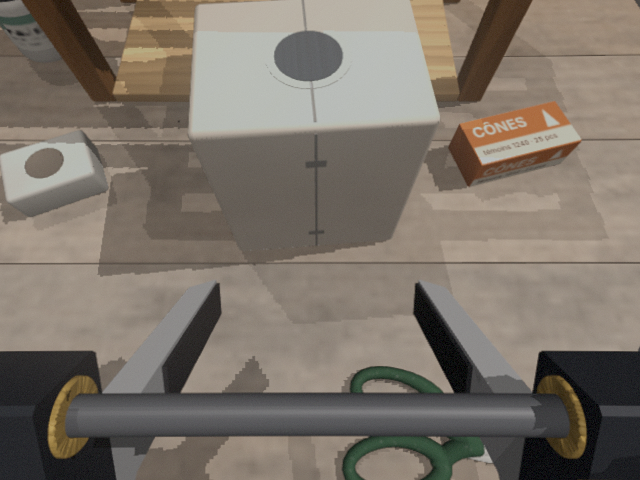

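The wrist view shows the mould face centred between the fingers and the board's front edge at row ~95 (u 115–190 and 440–470), with the cone box clear to the right. I'll use that edge to cross-check the rack pose.

```bash
python3 - <<'E'
from h import *
c=camera("wrist"); im=c["image"][:,:,::-1]
cv2.imwrite("pics/wl.png",np.hstack([cv2.resize(im[70:130,90:200],None,fx=3.5,fy=6),cv2.resize(im[70:130,425:535],None,fx=3.5,fy=6)]))
P=plane(c,[(120,93),(185,93),(445,93),(462,93)],.012)
for p in P: print(torack(p))
P=plane(c,[(193,135),(437,122)],.15)
for p in P: print(torack(p))
P=plane(c,[(247,246),(393,237)],0)
for p in P: print(torack(p))
E
```

```text
[-0.0034  0.1604  0.012 ]
[-0.003   0.0978  0.012 ]
[-0.0032 -0.1554  0.012 ]
[-0.0033 -0.1719  0.012 ]
[-0.1655  0.0308  0.15  ]
[-0.1575 -0.0908  0.15  ]
[-0.1602  0.0285  0.    ]
[-0.152  -0.0954  0.    ]
```

View pics/wl.png

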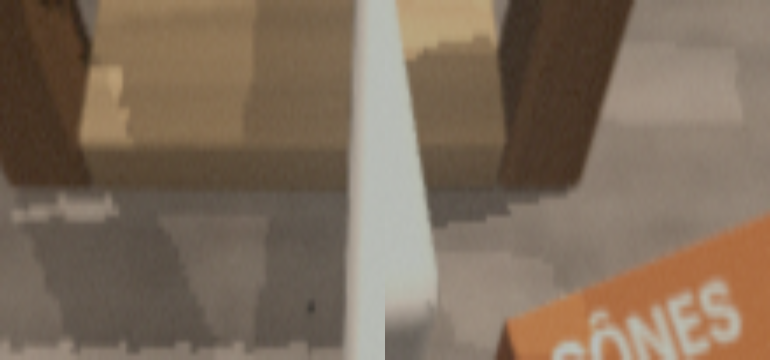

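The rack yaw agrees, and the board edge sits within ~4 mm of my estimate. Descending behind the mould.

```bash
python3 -m jog '[[-0.012,0,0.05,0,0,0,1],[-0.023,0,0.104,0,0,0,1],[-0.023,0,0.104,0,0,0,1],[-0.023,0,0.104,0,0,0,1]]'
python3 - <<'E'
from h import *
say(); row(-.14,-.030,.025,40)
E
```

```text
time_s: 2.0
ee_pos: [0.417, -0.122, 0.0421]
eef_rot: [-3.132, -0.711, -0.09]
force: [0.4, 0.3, 0.7]
grip_width: 0.0944
t 2.0 rackTCP [-0.1934 -0.0293  0.0421] euler [-3.132 -0.711 -0.09 ] F rack [0.39 0.38 0.7 ] q [-0.56  0.11  2.44  1.77  0.32 -0.58]
row [0.0293, 0.0011, 0.0478] [-0.0054, -0.0082, -0.0011]
```

```bash
python3 -c "
from h import *
row(-.185,-.030,.025,40)"
```

```text
row [-0.0048, 0.0009, 0.0185] [-0.0054, -0.0082, -0.0011]
```

```bash
python3 -m jog '[[-0.005,0.001,0.018,-0.005,-0.008,0,1],[-0.005,0.001,0.018,-0.005,-0.008,0,1],[-0.005,0.001,0.018,-0.005,-0.008,0,1],[-0.005,0.001,0.018,-0.005,-0.008,0,1]]'
python3 - <<'E'
from h import *
say(); row(-.14,-.030,.025,40)
E
```

```text
time_s: 2.4
ee_pos: [0.4249, -0.1238, 0.0261]
eef_rot: [-3.14, -0.7, -0.09]
force: [-0.2, 0.5, -0.2]
grip_width: 0.094
t 2.4 rackTCP [-0.1855 -0.0304  0.0261] euler [-3.14 -0.7  -0.09] F rack [-0.25  0.49 -0.2 ] q [-0.54  0.18  2.42  1.93  0.31 -0.73]
row [0.0341, -0.0004, 0.0301] [-0.0002, -0.001, -0.001]
```

```bash
python3 -m jog '[[0.003,0,0.0026,0,0,0,1],[0.006,0,0.005,0,0,0,1],[0.008,0,0.007,0,0,0,1],[0.0105,0,0.009,0,0,0,1],[0.013,0,0.011,0,0,0,1],[0.0155,0,0.013,0,0,0,1],[0.018,0,0.015,0,0,0,1],[0.020,0,0.017,0,0,0,1],[0.0225,0,0.019,0,0,0,1],[0.025,0,0.021,0,0,0,1]]'
python3 -c "
from h import *
say()
row(-.12,-.03,.025,40)"
```

```text
time_s: 3.4
ee_pos: [0.4575, -0.1268, 0.026]
eef_rot: [-3.14, -0.699, -0.091]
force: [-3.7, 0.6, -0.5]
grip_width: 0.0938
t 3.4 rackTCP [-0.1527 -0.0306  0.026 ] euler [-3.14  -0.699 -0.091] F rack [-3.73  0.24 -0.47] q [-0.49  0.24  2.34  1.92  0.27 -0.68]
row [0.0244, -0.0006, 0.0218] [-0.0, -0.0008, -0.0013]
```

Sliding at 3.7 N. The stop should come near TCP x ≈ -0.11.

```bash
python3 -m jog '[[0.0024,0,0.002,0,0,0,1],[0.0048,0,0.004,0,0,0,1],[0.0072,0,0.006,0,0,0,1],[0.0096,0,0.008,0,0,0,1],[0.012,0,0.01,0,0,0,1],[0.0144,0,0.012,0,0,0,1],[0.0168,0,0.0145,0,0,0,1],[0.0192,0,0.0165,0,0,0,1],[0.0204,0,0.018,0,0,0,1]]'
python3 - <<'E'
from h import *
say()
c=camera("top"); im=c["image"][:,:,::-1]
cv2.imwrite("pics/t2.png",cv2.resize(im[150:320,250:450],None,fx=4,fy=3.5))
c=camera("wrist"); cv2.imwrite("pics/w2.png",c["image"][:,:,::-1])
E
```

```text
time_s: 4.3
ee_pos: [0.485, -0.1293, 0.0255]
eef_rot: [-3.14, -0.7, -0.09]
force: [-5.9, 1.0, 4.5]
grip_width: 0.0939
t 4.3 rackTCP [-0.1251 -0.0306  0.0255] euler [-3.14 -0.7  -0.09] F rack [-5.95  0.46  4.52] q [-0.46  0.28  2.28  1.9   0.25 -0.63]
```

View pics/t2.png

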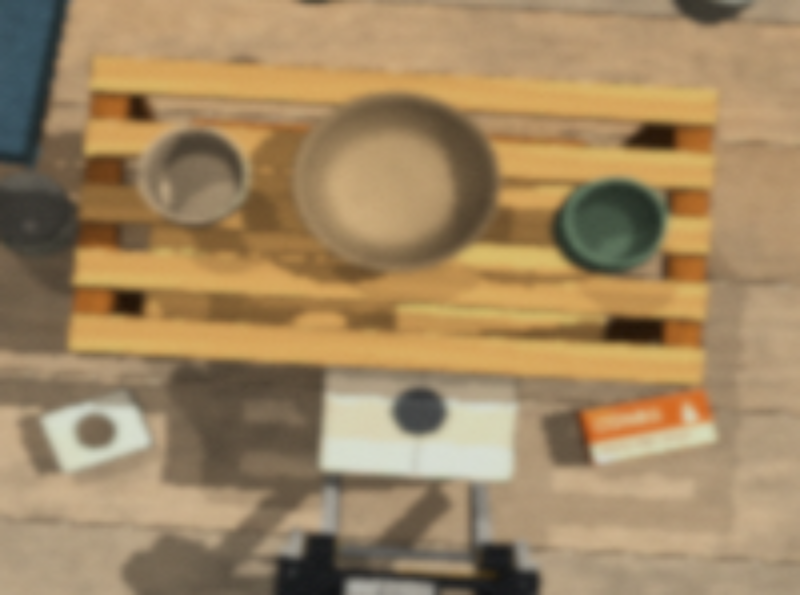

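View pics/w2.png

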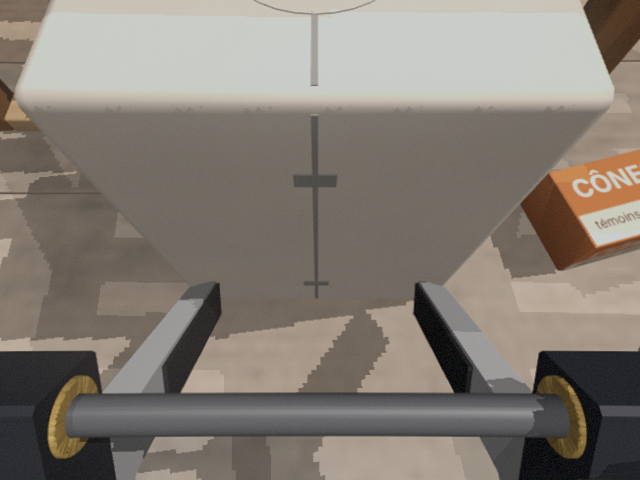

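The mould is now square to the fingers and the rack, with the seam centred at u≈315. I'll continue at a slower rate.

```bash
python3 -m jog '[[0.0015,0,0.0013,0,0,0,1],[0.003,0,0.0026,0,0,0,1],[0.0046,0,0.0039,0,0,0,1],[0.0061,0,0.0051,0,0,0,1],[0.0077,0,0.0064,0,0,0,1]]'
python3 -c "
from h import *
say()"
```

```text
time_s: 4.9
ee_pos: [0.495, -0.1302, 0.0255]
eef_rot: [-3.14, -0.7, -0.09]
force: [-4.9, 0.5, 1.4]
grip_width: 0.094
t 4.9 rackTCP [-0.1151 -0.0306  0.0255] euler [-3.14 -0.7  -0.09] F rack [-4.88  0.11  1.39] q [-0.45  0.3   2.25  1.88  0.24 -0.6 ]
```

```bash
python3 -m jog '[[0.001,0,0.0008,0,0,0,1],[0.0019,0,0.0016,0,0,0,1],[0.0027,0,0.0023,0,0,0,1],[0.0031,0,0.0026,0,0,0,1]]'
python3 -c "
from h import *
say()"
```

```text
time_s: 5.3
ee_pos: [0.4991, -0.1305, 0.0255]
eef_rot: [-3.14, -0.7, -0.09]
force: [-3.9, 1.1, 1.5]
grip_width: 0.0939
t 5.3 rackTCP [-0.111  -0.0306  0.0255] euler [-3.14 -0.7  -0.09] F rack [-4.    0.79  1.52] q [-0.45  0.3   2.24  1.87  0.24 -0.59]
```

```bash
python3 -m jog '[[0.0008,0,0.0006,0,0,0,1],[0.0015,0,0.0013,0,0,0,1],[0.0023,0,0.0019,0,0,0,1]]'
python3 -c "
from h import *
say()"
```

```text
time_s: 5.6
ee_pos: [0.5014, -0.1308, 0.0252]
eef_rot: [-3.14, -0.698, -0.091]
force: [-23.0, 0.8, 14.3]
grip_width: 0.0939
t 5.6 rackTCP [-0.1086 -0.0307  0.0252] euler [-3.14  -0.698 -0.091] F rack [-22.95  -1.18  14.34] q [-0.44  0.31  2.24  1.87  0.24 -0.58]
```

Stopped at the board: the force jumped to 23 N. I'll relax it by about 0.7 mm and hold while I look.

```bash
python3 -m jog '[[-0.0008,0,-0.0007,0,0,0,1],[-0.0008,0,-0.0007,0,0,0,1],[-0.0008,0,-0.0007,0,0,0,1]]'
python3 - <<'E'
from h import *
say()
c=camera("side"); cv2.imwrite("pics/s3.png",cv2.resize(c["image"][200:380,200:440,::-1],None,fx=3.3,fy=3.3))
E
```

```text
time_s: 5.9
ee_pos: [0.5004, -0.1307, 0.0253]
eef_rot: [-3.14, -0.699, -0.09]
force: [-3.0, 0.4, 0.6]
grip_width: 0.0942
t 5.9 rackTCP [-0.1096 -0.0307  0.0253] euler [-3.14  -0.699 -0.09 ] F rack [-3.05  0.17  0.56] q [-0.44  0.31  2.24  1.87  0.24 -0.58]
```

View pics/s3.png

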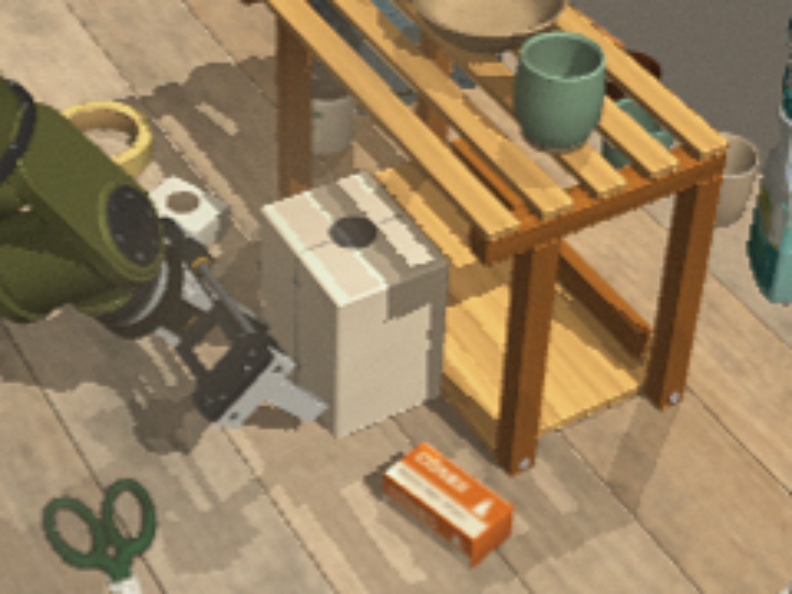

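The mould stands flush at the board edge. The stop puts the edge about 2.5 mm nearer than my estimate, so I'll shift the frame, then back off and rise to 100 mm contact height.

```bash
cat >> h.py <<'E'
O=O-.0025*ex
E
python3 -c "
from h import *
say();row(-.13,-.031,.03,40);row(-.13,-.031,.095,40)"
```

```text
t 5.95 rackTCP [-0.1071 -0.0307  0.0252] euler [-3.14  -0.698 -0.091] F rack [-3.37  0.04  0.78] q [-0.44  0.31  2.24  1.87  0.24 -0.58]
row [-0.0145, 0.0004, -0.0184] [0.0002, -0.0002, -0.0012]
row [0.0273, 0.0003, -0.0682] [0.0002, -0.0002, -0.0012]
```

```bash
python3 -m jog '[[-0.0145,0,-0.0184,0,0,0,1],[0.006,0,-0.043,0,0,0,1],[0.027,0,-0.068,0,0,0,1],[0.027,0,-0.068,0,0,0,1],[0.027,0,-0.068,0,0,0,1]]'
python3 - <<'E'
from h import *
say()
E
```

```text
time_s: 6.45
ee_pos: [0.478, -0.129, 0.0962]
eef_rot: [-3.141, -0.7, -0.09]
force: [-1.1, 0.4, -1.0]
grip_width: 0.094
t 6.45 rackTCP [-0.1296 -0.031   0.0962] euler [-3.141 -0.7   -0.09 ] F rack [-1.08  0.3  -0.97] q [-0.47  0.07  2.27  1.07  0.28  0.22]
```

```bash
cat >> h.py <<'E'
def arc(ths,rho=(.1,.088),tilt=40):
    o,p,R=st(); T=Ro.from_euler('xyz',[np.pi,-np.radians(tilt),YAW]); t=(R.inv()*T).as_rotvec()/(np.pi/2)
    print("turn",np.round(t,4).tolist())
    r=np.hypot(*rho); a0=np.arctan2(rho[1],-rho[0])
    for th in ths:
        a=a0-np.radians(th); x=r*np.cos(a)-.008*np.cos(np.radians(tilt)); z=.012+r*np.sin(a)-.008*np.sin(np.radians(tilt))
        s=R.inv().apply(w(x,-.031,z)-p); print(th,np.round(s,4).tolist(), np.round([x,z],4).tolist())
E
python3 -c "
from h import *
arc([0,2,4,6,8,10,12])"
```

```text
turn [0.0008, -0.0011, -0.001]
0 [0.0171, -0.0, 0.0162] [-0.1061, 0.0949]
2 [0.0217, -0.0, 0.0155] [-0.103, 0.0983]
4 [0.0263, -0.0, 0.0151] [-0.0997, 0.1016]
6 [0.031, -0.0, 0.0148] [-0.0964, 0.1048]
8 [0.0356, -0.0001, 0.0147] [-0.0929, 0.1079]
10 [0.0403, -0.0001, 0.0147] [-0.0893, 0.1109]
12 [0.0449, -0.0001, 0.0149] [-0.0856, 0.1137]
```

```bash
python3 -m jog '[[0.006,0,0.006,0,0,0,1],[0.011,0,0.011,0,0,0,1],[0.014,0,0.0135,0,0,0,1],[0.0171,0,0.0162,0,0,0,1],[0.0194,0,0.0159,0,0,0,1],[0.0217,0,0.0155,0,0,0,1],[0.024,0,0.0153,0,0,0,1],[0.0263,0,0.0151,0,0,0,1]]'
python3 -c "
from h import *
say();arc([4,6,8,10,12,14,16])"
```

```text
time_s: 7.25
ee_pos: [0.5075, -0.1315, 0.1009]
eef_rot: [-3.141, -0.699, -0.09]
force: [-3.7, -0.0, -0.1]
grip_width: 0.094
t 7.25 rackTCP [-0.1    -0.0308  0.1009] euler [-3.141 -0.699 -0.09 ] F rack [-3.64 -0.36 -0.07] q [-0.44  0.12  2.2   0.97  0.27  0.35]
turn [0.0003, -0.0003, -0.0011]
4 [0.0006, 0.0002, -0.0004] [-0.0997, 0.1016]
6 [0.0053, 0.0002, -0.0007] [-0.0964, 0.1048]
8 [0.0099, 0.0002, -0.0008] [-0.0929, 0.1079]
10 [0.0146, 0.0002, -0.0008] [-0.0893, 0.1109]
12 [0.0192, 0.0002, -0.0006] [-0.0856, 0.1137]
14 [0.0238, 0.0002, -0.0002] [-0.0819, 0.1164]
16 [0.0285, 0.0002, 0.0003] [-0.078, 0.119]
```

It's tipping at 3.6 N, as predicted. Following the arc.

```bash
python3 -m jog '[[0.003,0,-0.0005,0,0,0,1],[0.0053,0,-0.0007,0,0,0,1],[0.0076,0,-0.0008,0,0,0,1],[0.0099,0,-0.0008,0,0,0,1],[0.0122,0,-0.0008,0,0,0,1],[0.0146,0,-0.0008,0,0,0,1]]'
python3 - <<'E'
from h import *
say();arc([10,12,14,16,18,20,22,24,26])
c=camera("side"); cv2.imwrite("pics/s4.png",cv2.resize(c["image"][200:380,200:440,::-1],None,fx=3.3,fy=3.3))
E
```

```text
time_s: 7.85
ee_pos: [0.5183, -0.1325, 0.1111]
eef_rot: [-3.141, -0.699, -0.09]
force: [-1.9, 0.4, -0.6]
grip_width: 0.094
t 7.85 rackTCP [-0.0891 -0.0308  0.1111] euler [-3.141 -0.699 -0.09 ] F rack [-1.92  0.28 -0.6 ] q [-0.43  0.12  2.16  0.87  0.28  0.46]
turn [0.0003, -0.0003, -0.0011]
10 [-0.0003, 0.0002, 0.0] [-0.0893, 0.1109]
12 [0.0044, 0.0001, 0.0002] [-0.0856, 0.1137]
14 [0.009, 0.0001, 0.0006] [-0.0819, 0.1164]
16 [0.0136, 0.0001, 0.0011] [-0.078, 0.119]
18 [0.0182, 0.0001, 0.0017] [-0.074, 0.1215]
20 [0.0228, 0.0001, 0.0026] [-0.07, 0.1238]
22 [0.0273, 0.0001, 0.0036] [-0.0659, 0.1259]
24 [0.0318, 0.0001, 0.0047] [-0.0617, 0.1279]
26 [0.0363, 0.0001, 0.006] [-0.0574, 0.1298]
```

View pics/s4.png

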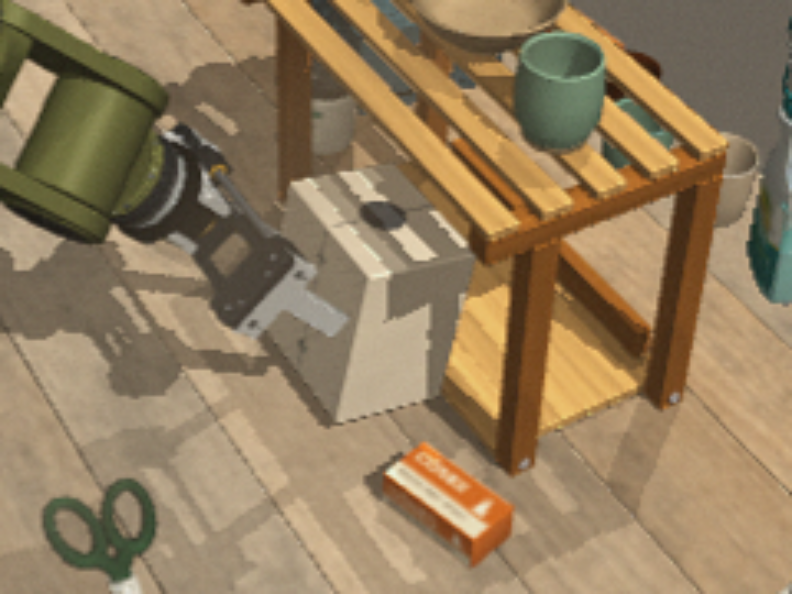

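The mould leans about 10° with its heel off the table, and the fingers are holding on the face. Continuing.

```bash
python3 -m jog '[[0.0022,0,0.0001,0,0,0,1],[0.0044,0,0.0002,0,0,0,1],[0.0067,0,0.0004,0,0,0,1],[0.009,0,0.0006,0,0,0,1],[0.0113,0,0.0008,0,0,0,1],[0.0136,0,0.0011,0,0,0,1],[0.0159,0,0.0014,0,0,0,1],[0.0182,0,0.0017,0,0,0,1],[0.0205,0,0.0022,0,0,0,1],[0.0228,0,0.0026,0,0,0,1],[0.025,0,0.0031,0,0,0,1],[0.0273,0,0.0036,0,0,0,1]]'
python3 - <<'E'
from h import *
say();arc([22,24,26,28,30,32,34,36,38,40,42,44,46])
c=camera("side"); cv2.imwrite("pics/s5.png",cv2.resize(c["image"][200:380,200:440,::-1],None,fx=3.3,fy=3.3))
E
```

```text
time_s: 9.1
ee_pos: [0.5419, -0.1347, 0.1263]
eef_rot: [-3.141, -0.699, -0.09]
force: [-2.2, 0.3, 0.7]
grip_width: 0.0941
t 9.1 rackTCP [-0.0654 -0.031   0.1263] euler [-3.141 -0.699 -0.09 ] F rack [-2.25  0.06  0.75] q [-0.41  0.14  2.1   0.73  0.31  0.62]
turn [0.0004, -0.0006, -0.0011]
22 [-0.0006, 0.0, 0.0] [-0.0659, 0.1259]
24 [0.0039, 0.0, 0.0012] [-0.0617, 0.1279]
26 [0.0084, 0.0, 0.0025] [-0.0574, 0.1298]
28 [0.0128, 0.0, 0.0039] [-0.0531, 0.1315]
30 [0.0171, 0.0, 0.0056] [-0.0487, 0.1331]
32 [0.0214, -0.0, 0.0073] [-0.0443, 0.1345]
34 [0.0257, -0.0, 0.0093] [-0.0398, 0.1357]
36 [0.0298, -0.0, 0.0113] [-0.0353, 0.1368]
38 [0.0339, -0.0, 0.0135] [-0.0308, 0.1378]
40 [0.0379, -0.0, 0.0159] [-0.0262, 0.1385]
42 [0.0419, -0.0, 0.0184] [-0.0216, 0.1392]
44 [0.0457, -0.0001, 0.021] [-0.0169, 0.1396]
46 [0.0494, -0.0001, 0.0238] [-0.0123, 0.1399]
```

View pics/s5.png

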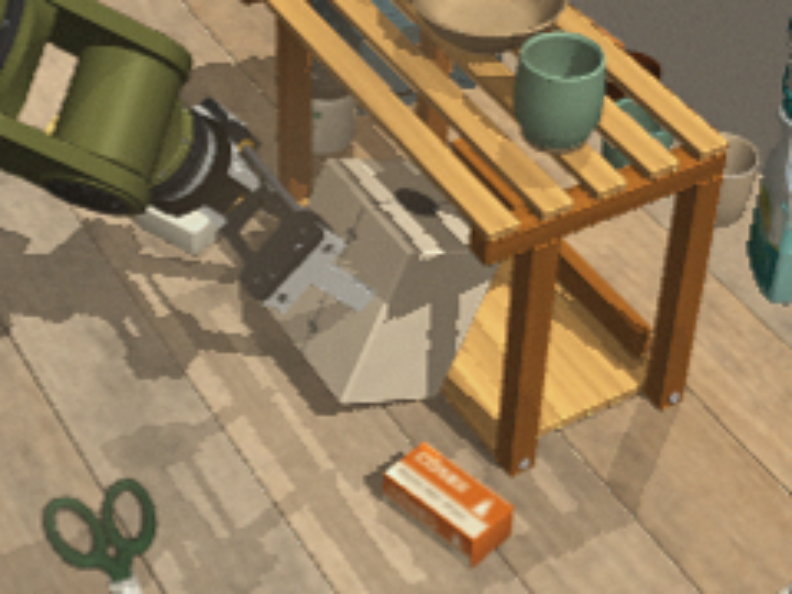

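It's at about 22° lean with steady contact. Continuing towards overbalance.

```bash
python3 -m jog '[[0.0016,0,0.0006,0,0,0,1],[0.0039,0,0.0012,0,0,0,1],[0.0062,0,0.0018,0,0,0,1],[0.0084,0,0.0025,0,0,0,1],[0.0106,0,0.0032,0,0,0,1],[0.0128,0,0.0039,0,0,0,1],[0.015,0,0.0048,0,0,0,1],[0.0171,0,0.0056,0,0,0,1],[0.0193,0,0.0064,0,0,0,1],[0.0214,0,0.0073,0,0,0,1],[0.0236,0,0.0083,0,0,0,1],[0.0257,0,0.0093,0,0,0,1]]'
python3 - <<'E'
from h import *
say();arc([34,36,38,40,42,44,46,48])
c=camera("side"); cv2.imwrite("pics/s6.png",cv2.resize(c["image"][200:380,200:440,::-1],None,fx=3.3,fy=3.3))
E
```

```text
time_s: 10.35
ee_pos: [0.568, -0.1371, 0.1361]
eef_rot: [-3.141, -0.7, -0.09]
force: [-0.0, 0.8, 0.7]
grip_width: 0.0944
t 10.35 rackTCP [-0.0392 -0.0311  0.1361] euler [-3.141 -0.7   -0.09 ] F rack [-0.1   0.83  0.73] q [-0.39  0.17  2.03  0.63  0.33  0.73]
turn [0.0005, -0.0009, -0.001]
34 [-0.0007, -0.0001, -0.0001] [-0.0398, 0.1357]
36 [0.0035, -0.0001, 0.002] [-0.0353, 0.1368]
38 [0.0076, -0.0001, 0.0042] [-0.0308, 0.1378]
40 [0.0116, -0.0001, 0.0065] [-0.0262, 0.1385]
42 [0.0155, -0.0001, 0.009] [-0.0216, 0.1392]
44 [0.0193, -0.0001, 0.0116] [-0.0169, 0.1396]
46 [0.0231, -0.0001, 0.0144] [-0.0123, 0.1399]
48 [0.0267, -0.0001, 0.0173] [-0.0076, 0.1401]
```

View pics/s6.png

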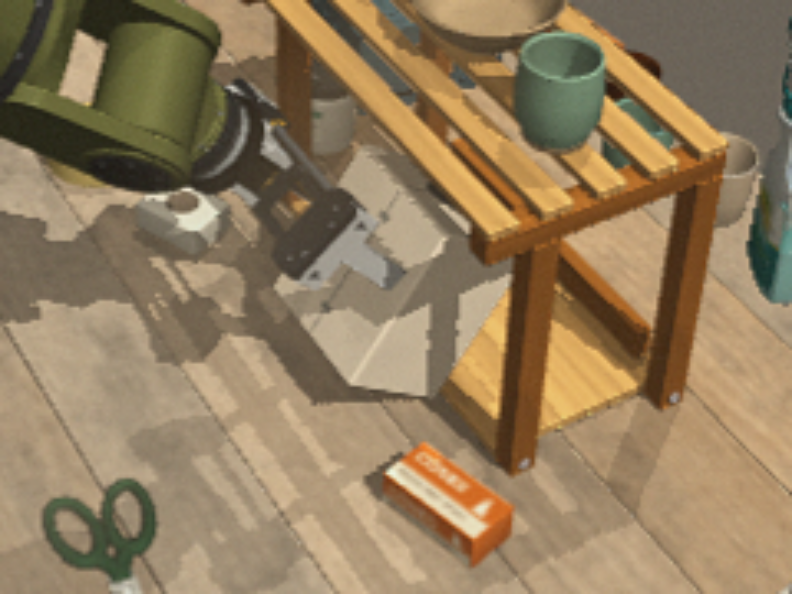

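```bash
python3 -m jog '[[0.0014,0,0.001,0,0,0,1],[0.0035,0,0.002,0,0,0,1],[0.0055,0,0.0031,0,0,0,1],[0.0076,0,0.0042,0,0,0,1],[0.0096,0,0.0053,0,0,0,1],[0.0116,0,0.0065,0,0,0,1],[0.0135,0,0.0077,0,0,0,1],[0.0155,0,0.009,0,0,0,1],[0.0174,0,0.0103,0,0,0,1],[0.0193,0,0.0116,0,0,0,1]]'
python3 - <<'E'
from h import *
say();arc([44,46,48,50,52])
c=camera("side"); cv2.imwrite("pics/s7.png",cv2.resize(c["image"][200:380,200:440,::-1],None,fx=3.3,fy=3.3))
E
```

```text
time_s: 11.4
ee_pos: [0.5906, -0.1392, 0.1398]
eef_rot: [-3.141, -0.7, -0.09]
force: [-0.3, 0.9, 0.1]
grip_width: 0.0939
t 11.4 rackTCP [-0.0165 -0.0312  0.1398] euler [-3.141 -0.7   -0.09 ] F rack [-0.42  0.83  0.14] q [-0.37  0.21  1.97  0.58  0.33  0.8 ]
turn [0.0006, -0.0011, -0.001]
44 [-0.0004, -0.0002, -0.0001] [-0.0169, 0.1396]
46 [0.0033, -0.0002, 0.0027] [-0.0123, 0.1399]
48 [0.0069, -0.0002, 0.0055] [-0.0076, 0.1401]
50 [0.0105, -0.0002, 0.0086] [-0.003, 0.14]
52 [0.0139, -0.0002, 0.0117] [0.0017, 0.1398]
```

View pics/s7.png

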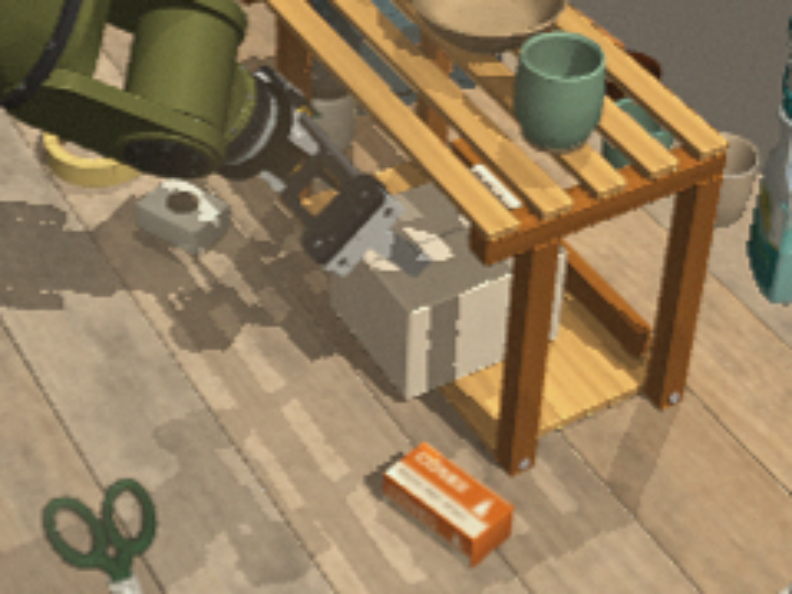

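The mould has fallen flat onto the board. Retracting the tool straight back, then down in front of the mould's base, and looking.

```bash
python3 -c "
from h import *
row(-.12,-.031,.15,40);row(-.12,-.031,.055,40)"
```

```text
row [-0.0728, -0.0, -0.0745] [0.0006, -0.0012, -0.001]
row [-0.134, 0.0, -0.0019] [0.0006, -0.0012, -0.001]
```

```bash
python3 -m jog '[[-0.03,0,-0.031,0,0,0,1],[-0.06,0,-0.06,0,0,0,1],[-0.073,0,-0.0745,0,0,0,1],[-0.073,0,-0.0745,0,0,0,1],[-0.1,0,-0.045,0,0,0,1],[-0.134,0,-0.002,0,0,0,1],[-0.134,0,-0.002,0,0,0,1],[-0.134,0,-0.002,0,0,0,1]]'
python3 - <<'E'
from h import *
say()
c=camera("wrist"); cv2.imwrite("pics/w8.png",c["image"][:,:,::-1])
E
```

```text
time_s: 12.25
ee_pos: [0.4883, -0.1302, 0.0546]
eef_rot: [3.141, -0.7, -0.09]
force: [0.4, 0.1, 0.7]
grip_width: 0.0941
t 12.25 rackTCP [-0.1193 -0.0312  0.0546] euler [ 3.141 -0.7   -0.09 ] F rack [0.35 0.18 0.72] q [-0.46  0.2   2.26  1.54  0.23 -0.25]
```

View pics/w8.png

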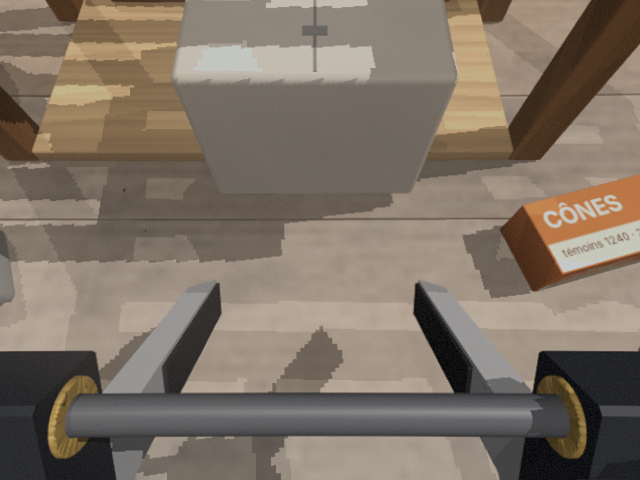

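The base overhangs the edge and is square, with its top corners at (177,80) and (455,80) and bottom corners at (221,192) and (413,191). Measuring the overhang.

```bash
python3 - <<'E'
from h import *
c=camera("wrist")
for z,pp in ((.112,[(177,82),(455,82)]),(.012,[(221,192),(413,191)]),(.012,[(50,153),(150,153),(490,154)])):
    for p in plane(c,pp,z): print(torack(p))
row(-.05,-.031,.05,40); row(0,-.031,.05,40)
E
```

```text
[-0.043   0.0285  0.112 ]
[-0.0431 -0.09    0.112 ]
[-0.0369  0.0323  0.012 ]
[-0.0363 -0.095   0.012 ]
[-0.0059  0.1523  0.012 ]
[-0.0056  0.0842  0.012 ]
[-0.0068 -0.1511  0.012 ]
row [0.0519, 0.0002, 0.0476] [0.0, 0.001, -0.0015]
row [0.0903, 0.0001, 0.0797] [0.0, 0.001, -0.0015]
```

```bash
python3 -m jog '[[0.023,0,0.0193,0,0,-0.001,1],[0.044,0,0.037,0,0,-0.001,1],[0.0475,0,0.04,0,0,-0.001,1],[0.05,0,0.042,0,0,-0.001,1],[0.052,0,0.0437,0,0,-0.001,1],[0.054,0,0.0453,0,0,-0.001,1],[0.056,0,0.047,0,0,-0.001,1],[0.058,0,0.0487,0,0,-0.001,1],[0.060,0,0.0503,0,0,-0.001,1],[0.062,0,0.052,0,0,-0.001,1]]'
python3 -c "
from h import *
say()"
```

```text
time_s: 13.35
ee_pos: [0.5677, -0.1368, 0.0529]
eef_rot: [-3.141, -0.696, -0.089]
force: [-5.1, 0.3, 3.1]
grip_width: 0.094
t 13.35 rackTCP [-0.0396 -0.0308  0.0529] euler [-3.141 -0.696 -0.089] F rack [-5.12 -0.12  3.09] q [-0.39  0.34  2.07  1.28  0.2   0.07]
```

```bash
python3 -m jog '[[0.002,0,0.0017,0,0,0,1],[0.004,0,0.0033,0,0,0,1],[0.006,0,0.005,0,0,0,1],[0.008,0,0.0067,0,0,0,1],[0.010,0,0.0083,0,0,0,1],[0.012,0,0.010,0,0,0,1]]'
python3 -c "
from h import *
say()"
```

```text
time_s: 13.95
ee_pos: [0.5832, -0.1382, 0.0529]
eef_rot: [-3.141, -0.696, -0.089]
force: [-6.0, 0.4, 3.3]
grip_width: 0.094
t 13.95 rackTCP [-0.024  -0.0308  0.0529] euler [-3.141 -0.696 -0.089] F rack [-5.99 -0.17  3.28] q [-0.38  0.37  2.03  1.2   0.2   0.15]
```

```bash
python3 -m jog '[[0.002,0,0.0017,0,0,0,1],[0.004,0,0.0033,0,0,0,1],[0.006,0,0.005,0,0,0,1],[0.008,0,0.0067,0,0,0,1],[0.010,0,0.0083,0,0,0,1]]'
python3 - <<'E'
from h import *
say()
c=camera("side"); cv2.imwrite("pics/s9.png",cv2.resize(c["image"][200:380,200:440,::-1],None,fx=3.3,fy=3.3))
E
```

```text
time_s: 14.45
ee_pos: [0.5962, -0.1393, 0.0529]
eef_rot: [-3.141, -0.696, -0.089]
force: [-5.8, 1.1, 3.2]
grip_width: 0.0939
t 14.45 rackTCP [-0.0109 -0.0308  0.0529] euler [-3.141 -0.696 -0.089] F rack [-5.84  0.57  3.16] q [-0.37  0.39  1.99  1.14  0.2   0.22]
```

View pics/s9.png

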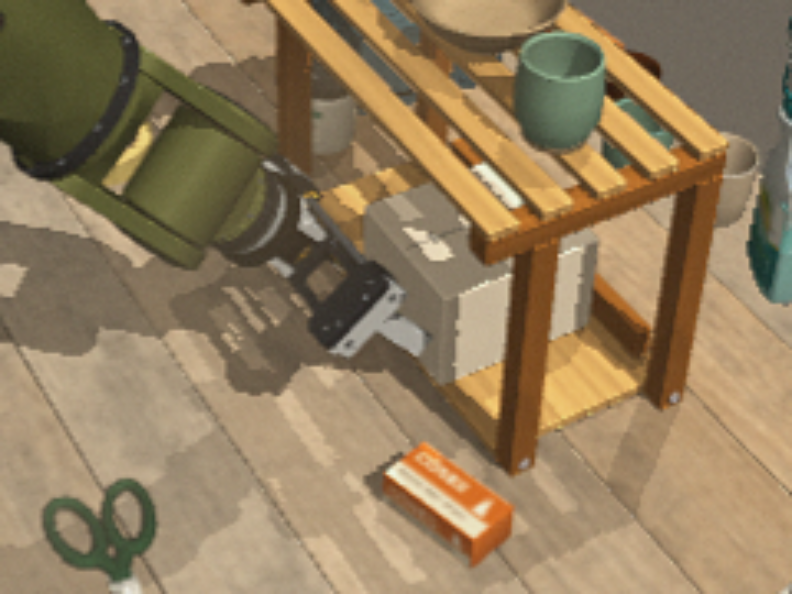

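The base is now nearly at the board's front edge, with roughly 10 mm left. Slowing down.

```bash
python3 -m jog '[[0.001,0,0.0008,0,0,0,1],[0.002,0,0.0017,0,0,0,1],[0.003,0,0.0025,0,0,0,1],[0.004,0,0.0033,0,0,0,1]]'
python3 -c "
from h import *
say()"
```

```text
time_s: 14.9
ee_pos: [0.6016, -0.1398, 0.0529]
eef_rot: [-3.14, -0.696, -0.089]
force: [-5.1, 0.2, 2.4]
grip_width: 0.0937
t 14.9 rackTCP [-0.0055 -0.0308  0.0529] euler [-3.14  -0.696 -0.089] F rack [-5.08 -0.26  2.43] q [-0.36  0.4   1.98  1.11  0.2   0.25]
```

```bash
python3 -m jog '[[0.0008,0,0.0006,0,0,0,1],[0.0015,0,0.0013,0,0,0,1],[0.0021,0,0.0018,0,0,0,1]]'
python3 -c "
from h import *
say()"
```

```text
time_s: 15.2
ee_pos: [0.6043, -0.14, 0.0528]
eef_rot: [-3.14, -0.696, -0.089]
force: [-5.3, -0.0, 4.0]
grip_width: 0.0943
t 15.2 rackTCP [-0.0028 -0.0308  0.0528] euler [-3.14  -0.696 -0.089] F rack [-5.25 -0.47  3.98] q [-0.36  0.4   1.97  1.1   0.2   0.27]
```

```bash
python3 -m jog '[[0.0008,0,0.0006,0,0,0,1],[0.0015,0,0.0013,0,0,0,1]]'
python3 -c "
from h import *
say()"
```

```text
time_s: 15.4
ee_pos: [0.6058, -0.1401, 0.0526]
eef_rot: [-3.14, -0.695, -0.09]
force: [-21.8, 1.3, 13.1]
grip_width: 0.0939
t 15.4 rackTCP [-0.0013 -0.0308  0.0526] euler [-3.14  -0.695 -0.09 ] F rack [-21.85  -0.63  13.09] q [-0.36  0.41  1.97  1.09  0.2   0.28]
```

Stopped at x = -0.0013, against a prediction of -0.001, with a jump to 22 N: it's against the rail. Backing straight off, then checking.

```bash
python3 -m jog '[[-0.001,0,-0.0008,0,0,0,1],[-0.004,0,-0.0033,0,0,0,1],[-0.02,0,-0.0168,0,0,0,1],[-0.046,0,-0.0386,0,0,0,1],[-0.076,0,-0.064,0,0,0,1],[-0.092,0,-0.077,0,0,0,1],[-0.092,0,-0.077,0,0,0,1],[-0.092,0,-0.077,0,0,0,1]]'
python3 - <<'E'
from h import *
say()
c=camera("wrist"); cv2.imwrite("pics/w10.png",c["image"][:,:,::-1])
c=camera("side"); cv2.imwrite("pics/s10.png",cv2.resize(c["image"][200:380,200:440,::-1],None,fx=3.3,fy=3.3))
c=camera("top"); cv2.imwrite("pics/t10.png",cv2.resize(c["image"][90:320,100:450,::-1],None,fx=2.25,fy=2.25))
E
```

```text
time_s: 16.2
ee_pos: [0.487, -0.1299, 0.0534]
eef_rot: [-3.141, -0.696, -0.09]
force: [-0.8, -0.4, -0.1]
grip_width: 0.0941
t 16.2 rackTCP [-0.1206 -0.031   0.0534] euler [-3.141 -0.696 -0.09 ] F rack [-0.76 -0.51 -0.1 ] q [-0.46  0.2   2.27  1.53  0.23 -0.24]
```

View pics/w10.png

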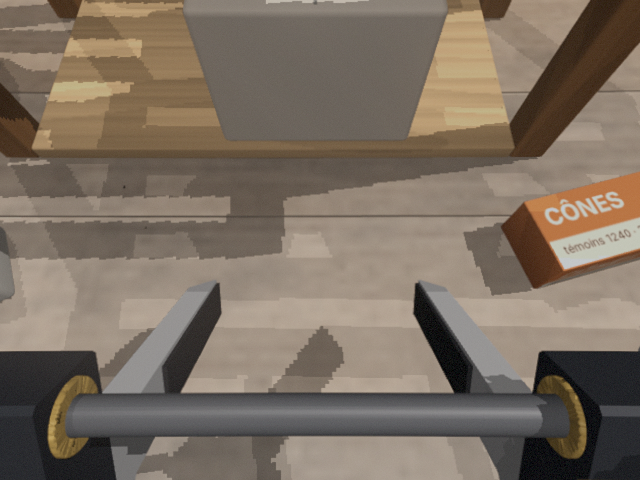

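View pics/s10.png

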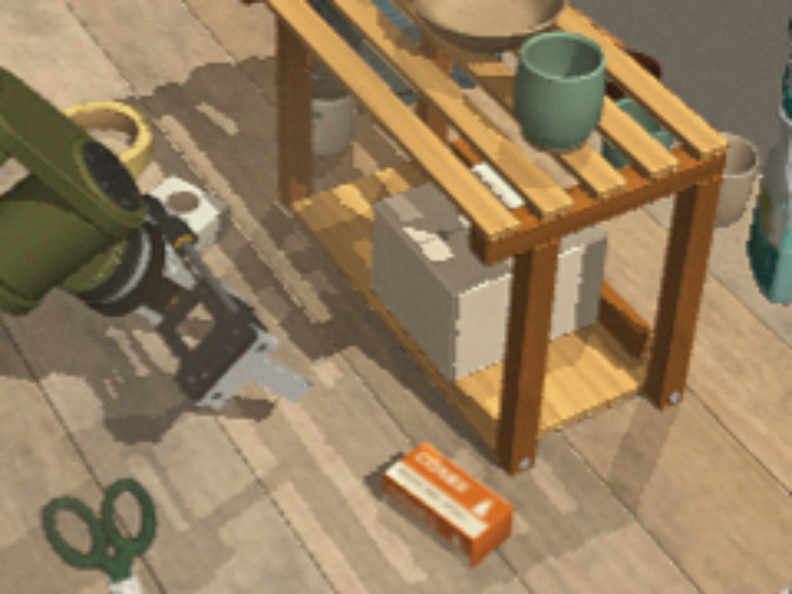

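View pics/t10.png

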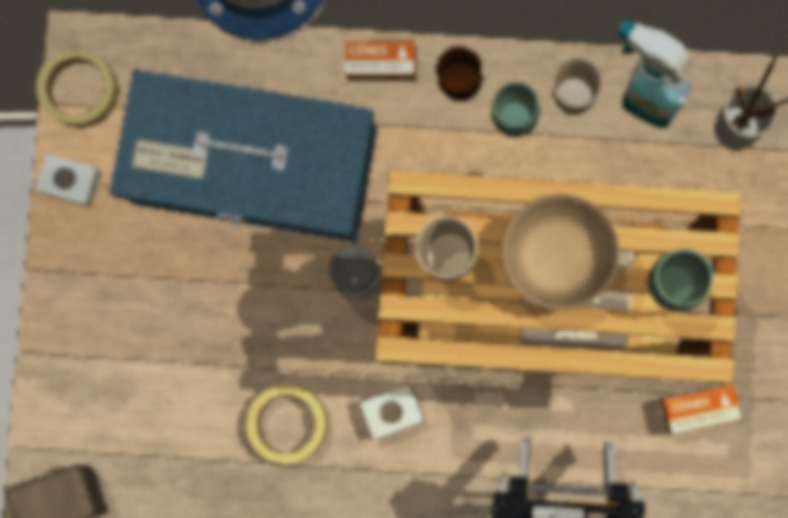

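The mould lies flat on the board, its base edge at (226,138)–(408,138) just inside the board's front edge (row ~152). Pots and bystanders are unmoved. One numeric check.

```bash
python3 - <<'E'
from h import *
c=camera("wrist"); g=cv2.cvtColor(c["image"],cv2.COLOR_RGB2GRAY).astype(float)
g=cv2.GaussianBlur(g,(3,3),0)
def edge(us,v0,v1):
    r=[]
    for u in us:
        d=abs(np.diff(g[v0:v1,u])); r.append((u,v0+.5+d.argmax()))
    r=np.array(r); a=np.polyfit(r[:,0],r[:,1],1); k=abs(r[:,1]-np.polyval(a,r[:,0]))<1.5; a=np.polyfit(r[k,0],r[k,1],1); return a,k.sum()
for nm,us,v0,v1 in (("base",range(235,400,3),130,146),("board",range(60,500,4),146,154)):
    a,k=edge(us,v0,v1); P=plane(c,[(us[0],np.polyval(a,us[0])),(us[-1],np.polyval(a,us[-1]))],.012); d=P[0]-P[1]
    print(nm,k,[torack(p).tolist() for p in P],"yaw",np.arctan2(-d[0],d[1]))
say()
E
```

```text
base 51 [[0.0061, 0.0274, 0.012], [0.0083, -0.0875, 0.012]] yaw -0.06877079081225496
board 110 [[-0.0021, 0.148, 0.012], [-0.0014, -0.1558, 0.012]] yaw -0.085860036116615
t 16.4 rackTCP [-0.1205 -0.0307  0.0529] euler [-3.14  -0.695 -0.089] F rack [-0.85  0.38 -0.28] q [-0.46  0.2   2.27  1.53  0.24 -0.24]
```

The measurements agree: the base is inside the edge (the rail limits it to 5 mm) and the skew is about 0.017 rad. Handing in.

```bash
python3 -c "
from station import ctrl
print(ctrl.hand_in())"
```

```text
the job is handed in; nothing more can be done
None
```

The mould is lying on its side on the lower board, with its top end up against the back rail, and I've handed the job in. The whole run took about 16.5 s of the 58 s allowed. The hand-in gives no verdict.

**What I did:**
- I slid the mould upright and square to the rack edge with both open fingers and the tool tilted 40°. It slid at about 4–6 N, and the force jumped to 23 N along the rack at the stop.
- I tipped it by following the face's arc from 100 mm up, at under 4 N, and it fell onto the board by itself.
- I pushed it in about 36 mm under the shelf until it stopped at the rail. The push took about 6 N along the rack and rose to 22 N at the stop. The largest total force I read on the tool was about 27 N.

**Last checks:**
- **Position:** the fingers stopped at x = -1.3 mm along the rack; contact with the rail should put them at about -1 mm.
- **Square:** the mould was about 0.017 rad off the rack; the limit is 0.06.
- **Flat and clear:** it looked flat in the pictures, the tool was about 120 mm away from it, and the pots and other things looked unmoved.

**One disagreement:** the wrist camera put the mould's base 8–10 mm inside the board's front edge. The geometry allows 5 mm when it is flush with the rail. I took the 3–5 mm difference as error in finding the edges, because the stop force and position both fit contact with the rail.

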